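# Gauge the depth of the power module and lock the gauge

## Robot

A 6-joint arm with a two-finger parallel gripper is mounted at the origin on the work surface. World frame = base frame: x ahead of the robot, y to its left, z up, the work surface at z = 0. Lengths are in m, angles in rad, forces in N, time in s.
With the tool pointing down it reaches from about 0.375 to 0.9 m from the base axis. Payload 3.1 kg.
Tool frame: the origin (TCP) lies midway between the tips of the shut fingers; the grasp point (between the pads) lies 19 mm behind it; z points along the fingers, y is the line along which they close (so a half turn about z gives the same grasp; the last joint's range is limited). The gripper opens to 85 mm and grips with 20 to 120 N. Pads are 22 mm wide; open, the fingers measure 114 mm over their backs; the gripper's body (76 mm by 85 mm) begins 54 mm behind the grasp point. The pads swing forward as they close: fully open they stand 13 mm farther back than shut.
Start: joints at [-1.353, 0.527, 1.433, -0, 1.181, -0.178], TCP at [0.242, -0.576, 0.231] pointing down, gripper open.
Joint ranges: [-3.08, 3.08], [-0.75, 2.2], [0.22, 2.44], [-1.43, 4.57], [0, 2.65], [-2.85, 2.85]. Speed limits (rad/s): [2.79, 2.79, 3.14, 3.14, 3.14, 3.14].

## Interface

Orientations are given as a unit quaternion [x, y, z, w].
In Python, from station import manip gives the robot as it stands. The module is installed in compiled form; this text tells all that it offers.
- The arm moves only by the tool apply_moves, never from a script. Its arguments are lists of equal length, an entry for each row: "claw": the gripper's target within -1 to 1 (fully open at 1, half-way at 0, shut at -1); "travel": the shift along the tool's x, y, z scaled (see below), a list of three; "turn": the turn, a rotation vector about the tool's x, y, z scaled (see below), a list of three. In form: {"claw": [claw, ...], "travel": [[dx, dy, dz], ...], "turn": [[rx, ry, rz], ...]}. A call has 1 to 5 rows; each row is the pose to reach, as a shift and turn from the pose commanded when the call began, along the tool's axes at that moment, turning the shorter way round; what a row does not reach only later rows make up. The controller multiplies each number of a shift by 800 mm and each number of a turn by 180 degrees. A row lasts 1/12 s, in which the tool goes at most 41.7 mm and 7.16 degrees, less where a joint would pass 70% of its speed; a pose out of reach is approached as far as the arm can. A call with a number of a shift or a turn outside -1 to 1 is refused whole. A call with a gripper value outside its range is refused whole. The fingers move at their own pace and stop on an object; "newtons" is the grip in N (left out, the last holds). Time passes only in rows, so rows that repeat a pose let the fingers close. It gives the time, the measured TCP pose, the force, the opening and the grip force at its end, in the units of the state.
- manip.sense(): the state, without advancing time (a new reading comes with each control period).
- manip.snapshot(name): name is "side" or "top" or "wrist"; returns a dict with "pixels" (400x640x3 uint8, red, green, blue), "depth" (400x640 float32, m along the optical axis (not along the pixel's ray), 0 where there is no reading), "intrinsics" (3x3 intrinsics, pixels), "R" (3x3) and "t" (3): a world point X has camera coordinates R X + t. Camera axes: x right, y down, z forward; pixel columns grow to the right and rows downward; lengths in m; the calibration is good to about 2 mm. A picture is of the moment at which its call begins.
- manip.sign_off(): hands the job in; it is judged then, once.
The state is a dict: "t": time; "q": joint angles; "qd": joint speeds; "tau": joint torques, N m; "tcp_pos": TCP position; "tool_rot": TCP orientation; "force": force on the tool from outside, world axes, zero at the start; "ft_torque": the same for the moment, N m; "finger_gap": opening from 0.0 (shut) to 1.0 (fully open); "gripper_force": force on a finger pad.
Only numpy, scipy, OpenCV 4.12 (cv2) and the standard library are available. Lean on these libraries where they do the work, as an engineer would, in place of code of your own. Each camera call takes 0.05 s, during which the arm holds its last target. There are 200 camera calls.

## Task

Two blue chassis each carry a depth gauge. On the one that holds the heat-sink module with the green circuit board, take the gauge's brass knob and lower the probe gently until its white foot rests on the module, leave it there, and then press the gauge's red lock lever down flat. Do not move the other gauge's probe.

Things in the scene. Friction and masses are not known exactly. Their poses are not given: they have to be found in the camera images.
- probe: Probe of the gauge over the module: brass knob (24 mm diameter, 28 mm high) on a vertical rod with a white foot. Origin: knob centre, z up; foot's underside 112 mm below. Slides only vertically, stays where left, 3 N moves it. The foot is sprung: it gives 10 mm at 1-2 N, any of it is a touch. The bridge it slides in (24 mm wide, top 152 mm above table) lies along probe y: close fingers along x.
- lock_tip (a point): Free end of that gauge's red lock lever (16 mm wide, 8 mm thick; point at mid-thickness). Its hinge is 45 mm from the probe axis toward probe +y, 160 mm above the table; the end is 65 mm from the hinge, farther along +y. Starts slanting up 20-32 degrees; locked when flat along the bridge: end 160 mm above the table, against a stop. About 1 N at the end moves it; it stays where left.
- module: Loose power module (0.6 kg) in the blue chassis under that gauge: dark finned heat sink, 80 (x) by 90 (y) by 62 mm high, topped by a flat green circuit board with a bare metal disc in the middle, where the foot comes down. Origin: centre of its underside, z up; its flat top is 62 mm above.
- spare_probe: Probe of the other, identical gauge, on the blue chassis that holds the copper-coloured ring transformer. Origin: centre of its brass knob. Bystander: leave it where it is.

How it is judged:
By the outcome, as a careful person would: the job done as asked, in the order asked, and still so for the second after the job is handed in, with the robot touching nothing.
It also fails if it takes over 38 s, if anything falls off the work surface, if the arm or the gripper's body presses on something with over 40 N, if the wrist force passes 120 N, or if a joint passes its speed limit or range.

## Working session

There is one attempt and no reset: what is moved stays moved. The work goes in short steps, Python scripts to look and compute and a tool call to move; the robot and the scene stay as the last step left them, time stands still between calls to the robot, and variables do not carry over. Pictures are saved under pics/ and viewed, at most 10 in all, crops included, and the job is handed in when it is done.

Besides the shell and the picture viewer there is one more tool, called after "Request:" as name(argument=value, ...) on one line, values as JSON. apply_moves: Moves the arm, as the interface text tells. Shifts and turns lie within -1 to 1; 1 stands for 800 mm of shift or 180 degrees of turn. Its arguments: {"type":"object","properties":{"claw":{"type":"array","items":{"type":"number"}},"travel":{"type":"array","items":{"type":"array","items":{"type":"number"}}},"turn":{"type":"array","items":{"type":"array","items":{"type":"number"}}},"newtons":{"type":"number"}},"required":["claw","travel","turn"]}

```bash
mkdir -p pics
cat > h.py <<'E'
import numpy as np,cv2
from station import manip
def snap(n,f):
    s=manip.snapshot(n); np.savez('pics/'+f+'.npz',**s)
    cv2.imwrite('pics/'+f+'.png',s['pixels'][:,:,::-1]); return s
def pts(s):
    v,u=np.mgrid[:400,:640]; K=s['intrinsics']; d=s['depth']
    c=np.stack([(u-K[0,2])/K[0,0]*d,(v-K[1,2])/K[1,1]*d,d],-1)
    return (c-s['t'])@s['R']
E
python3 - <<'E'
from h import *
a=snap('top','top0');b=snap('side','side0')
cv2.imwrite('pics/both0.png',cv2.resize(np.vstack([a['pixels'],b['pixels']])[:,:,::-1],(480,600)))
s=manip.sense();print(s['t'],s['tcp_pos'],s['tool_rot'],s['finger_gap'])
for x in(a,b):print(-x['R'].T@x['t'])
E
```

```text
0.1 [ 0.24144913 -0.57577563  0.23041078] [ 9.80377997e-01  1.97124347e-01 -1.57637137e-05 -9.87326610e-04] 1.0008422834076804
[0.46550459 0.02089072 1.44330559]
[0.20229363 0.72970367 1.08667724]
```

View pics/top0.png

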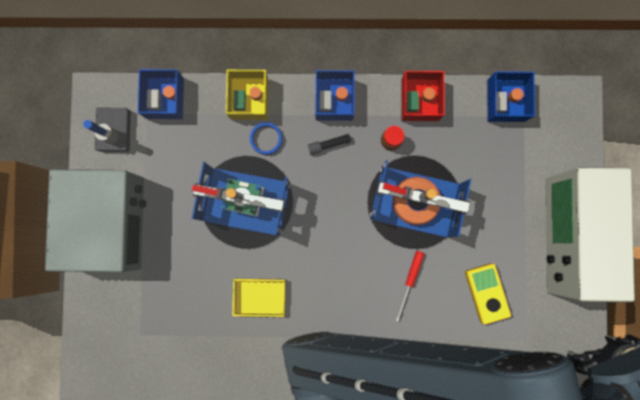

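View pics/side0.png

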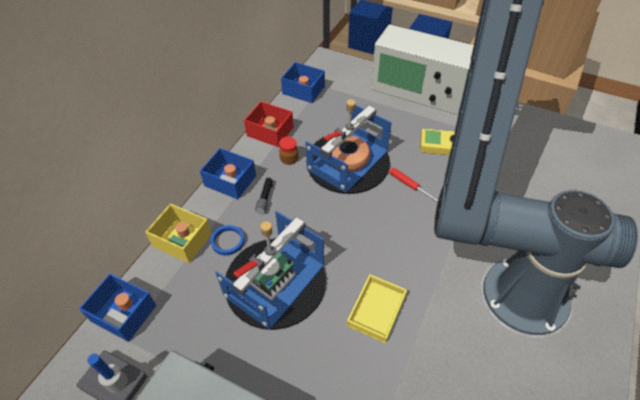

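The target gauge is the left one in the top view: green board near (243,197), red lever near (205,190), knob near (231,194). In the side view its knob is near (266,228). I'll enlarge both crops.

Run:
```python
from h import *
a=np.load('pics/top0.npz');b=np.load('pics/side0.npz')
ca=cv2.resize(a['pixels'][145:255,180:305],None,fx=5.2,fy=5.2,interpolation=2)[:,:,::-1]
cb=cv2.resize(b['pixels'][205:330,210:335],None,fx=4.8,fy=4.8,interpolation=2)[:,:,::-1]
cv2.imwrite('pics/ca.png',ca);cv2.imwrite('pics/cb.png',cb)
P=pts(a);
for u,v in [(231,194),(205,190),(215,193),(240,197),(262,201),(280,204)]: print('top',u,v,P[v,u].round(3))
m=(P[...,2]>.17)&(P[...,2]<.26)
m[:145]=0;m[255:]=0;m[:,:180]=0;m[:,305:]=0
print(m.sum()); 
for v,u in np.argwhere(m)[::6]:print(u,v,P[v,u].round(3),a['pixels'][v,u])
Q=pts(b)
for u,v in [(266,228),(266,226),(267,231),(245,268),(236,273),(255,262),(285,238)]: print('side',u,v,Q[v,u].round(3))
```

```text
top 231 194 [0.581 0.238 0.251]
top 205 190 [0.597 0.316 0.18 ]
top 215 193 [0.591 0.294 0.164]
top 240 197 [0.583 0.233 0.156]
top 262 201 [0.574 0.178 0.151]
top 280 204 [0.568 0.133 0.146]
251
192 185 [0.608 0.346 0.188] [159 116 113]
192 186 [0.605 0.345 0.192] [172 105 104]
198 186 [0.606 0.332 0.185] [184  84  81]
193 187 [0.603 0.343 0.191] [197  69  65]
200 187 [0.604 0.327 0.186] [191  62  60]
206 187 [0.605 0.315 0.174] [161  88  97]
197 188 [0.601 0.334 0.185] [197  57  53]
203 188 [0.602 0.321 0.18 ] [195  64  61]
209 188 [0.602 0.306 0.177] [184 106 107]
191 189 [0.598 0.348 0.19 ] [153 116 112]
197 189 [0.599 0.334 0.186] [199  55  51]
203 189 [0.599 0.32  0.181] [196  57  52]
209 189 [0.6   0.307 0.176] [194  74  71]
228 189 [0.593 0.246 0.246] [190 160  92]
234 189 [0.594 0.234 0.239] [149 136  95]
196 190 [0.596 0.336 0.187] [191  69  66]
202 190 [0.597 0.322 0.183] [195  52  50]
208 190 [0.597 0.309 0.178] [194  55  51]
215 190 [0.598 0.293 0.171] [190  77  75]
229 190 [0.59  0.243 0.253] [225 170  85]
235 190 [0.592 0.232 0.235] [163 152 128]
199 191 [0.594 0.329 0
[... 390 characters left out ...]
79  74]
226 193 [0.583 0.25  0.251] [202 159  99]
232 193 [0.584 0.237 0.248] [226 170  83]
210 194 [0.588 0.305 0.173] [165  88  83]
229 194 [0.581 0.243 0.253] [227 171  83]
235 194 [0.581 0.229 0.25 ] [172 129  72]
228 195 [0.579 0.245 0.252] [225 172  88]
234 195 [0.579 0.232 0.249] [194 145  74]
229 196 [0.576 0.243 0.252] [222 169  92]
235 196 [0.578 0.232 0.236] [113  88  58]
232 197 [0.574 0.236 0.252] [180 137  77]
230 198 [0.572 0.242 0.244] [188 171 147]
side 266 228 [0.578 0.246 0.25 ]
side 266 226 [0.581 0.241 0.249]
side 267 231 [0.575 0.247 0.242]
side 245 268 [0.596 0.319 0.18 ]
side 236 273 [0.602 0.343 0.191]
side 255 262 [0.59  0.289 0.166]
side 285 238 [0.567 0.194 0.15 ]
```

View pics/ca.png

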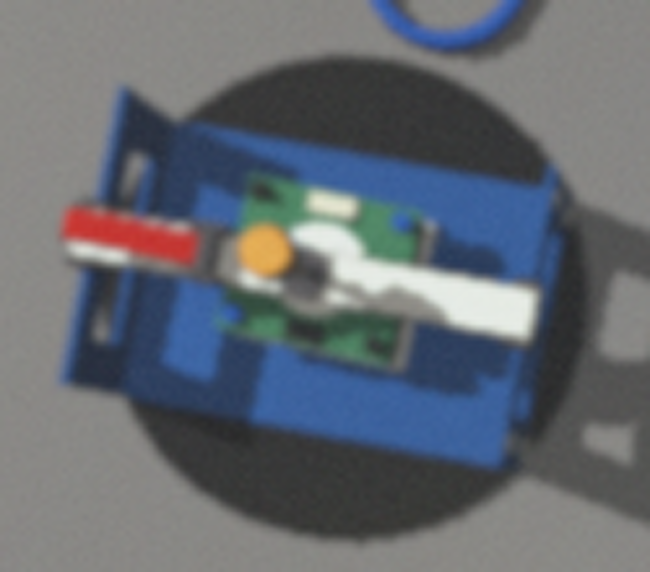

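View pics/cb.png

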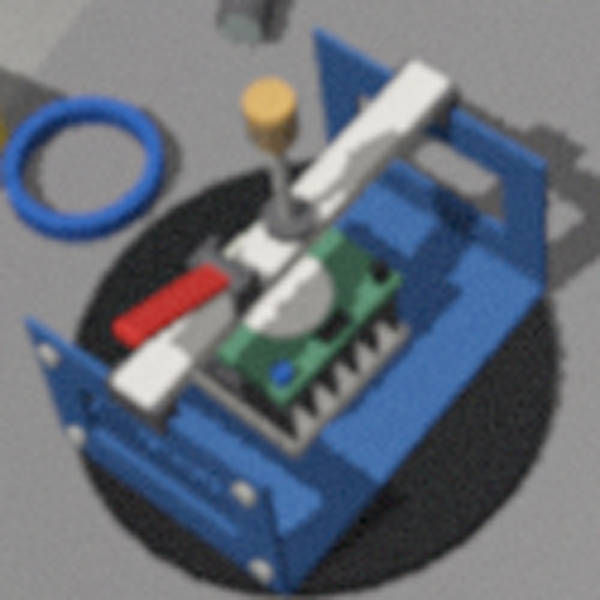

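Run:
```python
from h import *
for f,(v0,v1,u0,u1) in {'top0':(145,255,180,305),'side0':(205,330,210,335)}.items():
    a=np.load('pics/'+f+'.npz');P=pts(a)[v0:v1,u0:u1].reshape(-1,3);c=a['pixels'][v0:v1,u0:u1].reshape(-1,3).astype(int)
    r,g,b=c.T;z=P[:,2]
    k=(z>.246)&(z<.258)&(r>170); print(f,'knobtop',k.sum(),P[k].mean(0).round(4),np.median(z[k]).round(4),P[k].min(0).round(4),P[k].max(0).round(4))
    w=(z>.145)&(z<.157)&(r-b<25)&(b-r<25)&(r>170)
    m=P[w].mean(0);U,S,V=np.linalg.svd(P[w][:,:2]-m[:2],full_matrices=False);d=V[0]*np.sign(V[0,1])
    print('bridge',w.sum(),m.round(4),d,np.degrees(np.arctan2(-d[0],d[1])))
    pr=(P[w][:,:2]-m[:2])@np.array([-d[1],d[0]]);print('width',np.percentile(pr,[2,98]))
    R=(r-g>90)&(r-b>90)&(z>.155);q=P[R];s=(q[:,:2]-P[k].mean(0)[:2])@d
    print('lever',R.sum(),q.mean(0).round(4),s.min(),s.max(),'tip',q[s>s.max()-.008].mean(0).round(4),'zslope',np.degrees(np.arctan(np.polyfit(s,q[:,2],1)[0])))
    D=(z>.06)&(z<.12)&(abs(r-b)<30)&(r>150);print('disc',D.sum(),P[D].mean(0).round(4),P[D].min(0).round(4),P[D].max(0).round(4))
    G=(z>.05)&(z<.12)&(g-r>25)&(g-b>15);print('board',G.sum(),P[G].mean(0).round(4),np.median(z[G]))
    print(cv2.minAreaRect((P[G][:,:2]*1000).astype(np.float32)))
```

```text
top0 knobtop 74 [0.5841 0.2403 0.2494] 0.2493 [0.574  0.2293 0.2461] [0.5952 0.2505 0.2539]
bridge 239 [0.576  0.1885 0.1479] [0.13508133 0.99083451] -7.763322920486667
width [-0.01099906  0.01174759]
lever 128 [0.5966 0.315  0.1888] -0.23338506507084675 0.10565078821466714 tip [0.6017 0.3403 0.1889] zslope -71.0377573074318
disc 107 [0.6138 0.2381 0.0803] [0.5739 0.2196 0.0714] [0.6301 0.2564 0.0903]
board 242 [0.5974 0.239  0.0793] 0.07919859555524633
((591.164794921875, 243.49465942382812), (86.31465911865234, 77.67739868164062), 76.3766098022461)
side0 knobtop 81 [0.5829 0.2403 0.2494] 0.2493 [0.5716 0.2276 0.2461] [0.5952 0.2512 0.2523]
bridge 434 [0.5819 0.2318 0.1477] [0.16677113 0.98599563] -9.600138615784617
width [-0.01079188  0.01193445]
lever 146 [0.5959 0.3191 0.1807] 0.04865866764200847 0.10827506132954835 tip [0.6009 0.3429 0.1899] zslope 23.103731888715394
disc 160 [0.5885 0.2474 0.0813] [0.5372 0.2175 0.0736] [0.6638 0.3622 0.1197]
board 319 [0.57   0.2483 0.0789] 0.07910968519108173
((574.5841064453125, 246.88027954101562), (89.39431762695312, 47.46874237060547), 79.13225555419922)
```

The measurements agree with each other. Knob axis is about (0.5835, 0.2403) with its top at about 0.251. Probe +y points about 9.6° from world y toward +x, the lever slants about 23°, and its end is at (0.602, 0.343, 0.19). Next I'll move over the knob at a safe height.

```bash
cat >> h.py <<'E'
from scipy.spatial.transform import Rotation as Ro
def go(p,ang,tilt=0):
    "shift/turn units to reach p with tool z down, tool y at azimuth ang deg"
    s=manip.sense();R=Ro.from_quat(s['tool_rot'])
    a=np.radians(ang);y=np.array([np.cos(a),np.sin(a),0]);z=np.array([0,0,-1.]);
    T=Ro.from_matrix(np.c_[np.cross(y,z),y,z])
    print('t',round(s['t'],2),'tcp',s['tcp_pos'].round(4),'gap',round(s['finger_gap'],3),'F',np.round(s['force'],2),'grip',s['gripper_force'])
    print('travel',(R.inv().apply(np.array(p)-s['tcp_pos'])/.8).round(4),'turn',((R.inv()*T).as_rotvec()/np.pi).round(4))
E
python3 -c "
from h import *
go([.5835,.2403,.31],-9.6)"
```

```text
t 0.1 tcp [ 0.2414 -0.5758  0.2304] gap 1.001 F [-0.53 -0.22 -0.15] grip 0.0
travel [ 0.7887 -0.7757 -0.0977] turn [-0.0005 -0.0004 -0.3203]
```

Request:
apply_moves(claw=[1,1,1,1,1], travel=[[0,0,-0.1],[0,0,-0.1],[0.78,-0.77,-0.1],[0.78,-0.77,-0.1],[0.78,-0.77,-0.1]], turn=[[0,0,-0.03],[0,0,-0.07],[0,0,-0.11],[0,0,-0.15],[0,0,-0.19]], newtons=30)

```text
t: 0.52
tcp_pos: [0.2897, -0.4601, 0.3115]
tool_rot: [0.879, 0.477, 0.0, 0.0]
force: [0.9, 0.5, 0.1]
finger_gap: 0.999
gripper_force: 0.0
```

```bash
python3 -c "
from h import *
go([.5835,.2403,.31],-9.6)"
```

```text
t 0.52 tcp [ 0.2897 -0.4601  0.3115] gap 0.999 F [0.95 0.46 0.13] grip 0.0
travel [ 0.9344 -0.1685  0.0016] turn [ 2.000e-04  1.000e-04 -1.298e-01]
```

Request:
apply_moves(claw=[1,1,1,1,1], travel=[[0.934,-0.168,0],[0.934,-0.168,0],[0.934,-0.168,0],[0.934,-0.168,0],[0.934,-0.168,0]], turn=[[0,0,-0.13],[0,0,-0.13],[0,0,-0.13],[0,0,-0.13],[0,0,-0.13]])

```text
t: 0.93
tcp_pos: [0.3712, -0.2671, 0.3111]
tool_rot: [0.765, 0.644, 0.0, -0.0]
force: [0.4, -0.2, 0.4]
finger_gap: 1.004
gripper_force: 0.0
```

```bash
python3 -c "
from h import *
go([.5835,.2403,.31],-9.6)"
```

```text
t 0.93 tcp [ 0.3712 -0.2671  0.3111] gap 1.004 F [ 0.41 -0.19  0.36] grip 0.0
travel [0.6702 0.1537 0.0017] turn [-0.0001 -0.0002 -0.001 ]
```

Request:
apply_moves(claw=[1,1,1,1,1], travel=[[0.67,0.154,0],[0.67,0.154,0],[0.67,0.154,0],[0.67,0.154,0],[0.67,0.154,0]], turn=[[0,0,0],[0,0,0],[0,0,0],[0,0,0],[0,0,0]])

```text
t: 1.35
tcp_pos: [0.4518, -0.075, 0.3112]
tool_rot: [0.765, 0.644, -0.0, -0.0]
force: [0.7, -0.9, -0.1]
finger_gap: 0.998
gripper_force: 0.0
```

Request:
apply_moves(claw=[1,1,1,1,1], travel=[[0.4,0.095,0],[0.4,0.095,0],[0.4,0.095,0],[0.4,0.095,0],[0.4,0.095,0]], turn=[[0,0,0],[0,0,0],[0,0,0],[0,0,0],[0,0,0]])

```text
t: 1.77
tcp_pos: [0.5338, 0.1165, 0.311]
tool_rot: [0.765, 0.644, -0.0, -0.0]
force: [0.6, -0.1, -0.2]
finger_gap: 1.001
gripper_force: 0.0
```

```bash
python3 -c "
from h import *
go([.5835,.2403,.31],-9.6)"
```

```text
t 1.77 tcp [0.5338 0.1165 0.311 ] gap 1.001 F [ 0.55 -0.13 -0.24] grip 0.0
travel [0.163  0.0349 0.0012] turn [-0.0002  0.0001 -0.0011]
```

Request:
apply_moves(claw=[1,1,1,1,1], travel=[[0.155,0.034,0],[0.155,0.034,0],[0.155,0.034,0],[0.155,0.034,0],[0.155,0.034,0]], turn=[[0,0,0],[0,0,0],[0,0,0],[0,0,0],[0,0,0]])

```text
t: 2.18
tcp_pos: [0.5816, 0.234, 0.3101]
tool_rot: [0.764, 0.645, -0.001, -0.0]
force: [0.7, -0.9, -0.4]
finger_gap: 0.998
gripper_force: 0.0
```

```bash
python3 -c "
from h import *
go([.5835,.2403,.2185],-9.6)
s=snap('wrist','w1');P=pts(s)
z=P[...,2];k=(z>.244)&(z<.26)&(s['pixels'][...,0]>150);print(k.sum(),P[k].mean(0),P[k].min(0),P[k].max(0))
"
```

```text
t 2.18 tcp [0.5816 0.234  0.3101] gap 0.998 F [ 0.71 -0.91 -0.43] grip 0.0
travel [0.0082 0.0013 0.1145] turn [-0.0004  0.0002  0.    ]
904 [0.5833685  0.24271641 0.24887288] [0.57181079 0.23035356 0.24425741] [0.59450618 0.25368935 0.25181739]
```

View pics/w1.png

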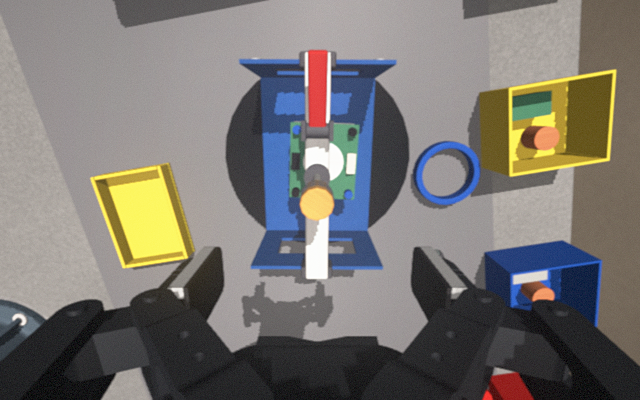

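The wrist view shows the bridge vertical in the image, so the yaw is right. The knob is at (316,203), midway between the fingers, and the lever is at (317,85). Next I'll descend and grip.

Request:
apply_moves(claw=[1,1,1,1,1], travel=[[0.009,0.0013,0.04],[0.009,0.0013,0.08],[0.009,0.0013,0.114],[0.009,0.0013,0.114],[0.009,0.0013,0.114]], turn=[[0,0,0],[0,0,0],[0,0,0],[0,0,0],[0,0,0]])

```text
t: 2.65
tcp_pos: [0.5827, 0.2369, 0.219]
tool_rot: [0.766, 0.643, -0.002, -0.001]
force: [0.6, 0.3, 0.7]
finger_gap: 0.999
gripper_force: 0.0
```

Request:
apply_moves(claw=[0,-0.2,-0.4,-0.6,-0.8], travel=[[0,0,0],[0,0,0],[0,0,0],[0,0,0],[0,0,0]], turn=[[0,0,0],[0,0,0],[0,0,0],[0,0,0],[0,0,0]])

```text
t: 3.07
tcp_pos: [0.5831, 0.2391, 0.2212]
tool_rot: [0.765, 0.644, -0.0, -0.001]
force: [-16.1, 4.5, 4.1]
finger_gap: 0.3
gripper_force: 8.2
```

Request:
apply_moves(claw=[-1,-1,-1,-1,-1], travel=[[0,0,0],[0,0,0],[0,0,0],[0,0,0],[0,0,0]], turn=[[0,0,0],[0,0,0],[0,0,0],[0,0,0],[0,0,0]])

```text
t: 3.48
tcp_pos: [0.582, 0.2393, 0.2201]
tool_rot: [0.765, 0.644, -0.001, -0.001]
force: [-5.3, 1.3, 2.3]
finger_gap: 0.267
gripper_force: 31.4
```

```bash
python3 -c "
from h import *
go([.5835,.241,.18],-9.6)"
```

```text
t 3.48 tcp [0.582  0.2393 0.2201] gap 0.267 F [-5.31  1.28  2.28] grip 31.39945238828659
travel [0.0025 0.0017 0.0501] turn [-0.0013  0.0001 -0.0011]
```

Request:
apply_moves(claw=[-1,-1,-1,-1,-1], travel=[[0,0,0.01],[0,0,0.02],[0,0,0.03],[0,0,0.04],[0,0,0.047]], turn=[[0,0,0],[0,0,0],[0,0,0],[0,0,0],[0,0,0]])

```text
t: 3.9
tcp_pos: [0.582, 0.2393, 0.1819]
tool_rot: [0.765, 0.644, -0.001, -0.001]
force: [-5.3, 1.5, 3.0]
finger_gap: 0.271
gripper_force: 31.5
```

Request:
apply_moves(claw=[-1,-1,-1], travel=[[0,0,0],[0,0,0],[0,0,0]], turn=[[0,0,0],[0,0,0],[0,0,0]])

```text
t: 4.15
tcp_pos: [0.582, 0.2392, 0.1811]
tool_rot: [0.765, 0.644, -0.002, -0.002]
force: [-4.6, 3.5, -5.6]
finger_gap: 0.271
gripper_force: 30.7
```

Run:
```python
from h import *
go([.5835,.241,.175],-9.6)
b=snap('side','s2');snap('wrist','w2')
cv2.imwrite('pics/c2.png',cv2.resize(b['pixels'][200:330,200:345],None,fx=4.5,fy=4.5,interpolation=2)[:,:,::-1])
```

```text
t 4.15 tcp [0.582  0.2392 0.1811] gap 0.271 F [-4.6   3.46 -5.59] grip 30.737055838108063
travel [0.0025 0.0015 0.0076] turn [-0.0015  0.0002 -0.0012]
```

View pics/c2.png

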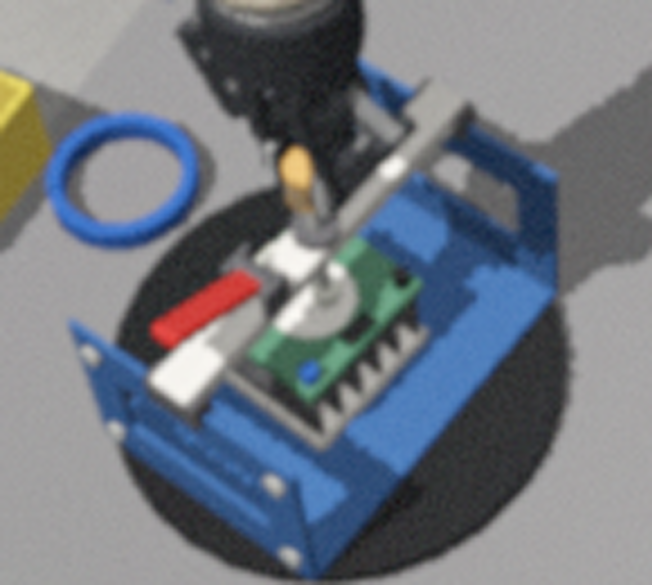

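The foot now shows just above the disc, at about (325,285) in the crop. I'll pin down the height gap before the last few millimetres.

Run:
```python
from h import *
for f in ['top0','side0','w1','w2','s2']:
    a=np.load('pics/'+f+'.npz');P=pts(a).reshape(-1,3);c=a['pixels'].reshape(-1,3).astype(int)
    r,g,b=c.T;z=P[:,2]
    near=np.hypot(P[:,0]-.5835,P[:,1]-.241)<.07
    pc=lambda m:(m.sum(),np.percentile(z[m],[10,50,90]).round(4)) if m.sum()>3 else None
    print(f,'table',pc((abs(z)<.015)&(abs(r-b)<20)&(abs(P[:,0]-.48)<.06)&(abs(P[:,1]-.2)<.2)))
    print(' knob',pc((np.hypot(P[:,0]-.5835,P[:,1]-.241)<.009)&(z>.19)&(z<.26)&(r-b>60)),'bridge',pc(near&(z>.135)&(z<.16)&(r>190)&(abs(r-b)<25)),
     'board',pc(near&(z>.05)&(z<.12)&(g-r>25)&(g-b>15)),'disc',pc(near&(z>.06)&(z<.1)&(abs(r-b)<20)&(r>150)))
a=np.load('pics/s2.npz');P=pts(a)
for v in range(256,272,1):print(v,[tuple(P[v,u].round(3)) for u in (271,272,273)],a['pixels'][v,272])
```

```text
top0 table (np.int64(4992), array([-0.0025,  0.002 ,  0.0113]))
 knob (np.int64(46), array([0.2466, 0.2491, 0.252 ])) bridge (np.int64(110), array([0.1433, 0.1468, 0.1506])) board (np.int64(242), array([0.0755, 0.0792, 0.0833])) disc (np.int64(103), array([0.0759, 0.0797, 0.0851]))
side0 table (np.int64(5302), array([-0.0006,  0.0024,  0.0123]))
 knob (np.int64(50), array([0.2479, 0.2495, 0.2515])) bridge (np.int64(165), array([0.1451, 0.1476, 0.1496])) board (np.int64(319), array([0.0759, 0.0791, 0.0817])) disc (np.int64(153), array([0.077 , 0.0795, 0.0818]))
w1 table (np.int64(15567), array([0.0002, 0.0015, 0.0128]))
 knob (np.int64(526), array([0.2483, 0.2491, 0.2498])) bridge (np.int64(954), array([0.1457, 0.1467, 0.1477])) board (np.int64(1556), array([0.0776, 0.0786, 0.0797])) disc (np.int64(617), array([0.078 , 0.0792, 0.0838]))
w2 table (np.int64(20586), array([0.0003, 0.0016, 0.0131]))
 knob (np.int64(1347), array([0.2075, 0.2083, 0.209 ])) bridge (np.int64(1466), array([0.1456, 0.1465, 0.1473])) board (np.int64(3028), array([0.0778, 0.0786, 0.0795])) disc (np.int64(1110), a
[... 2732 characters left out ...]
58), np.float64(0.245), np.float64(0.081)), (np.float64(0.577), np.float64(0.245), np.float64(0.083))] [144 143 137]
269 [(np.float64(0.58), np.float64(0.249), np.float64(0.083)), (np.float64(0.579), np.float64(0.247), np.float64(0.079)), (np.float64(0.577), np.float64(0.246), np.float64(0.079))] [163 161 157]
270 [(np.float64(0.579), np.float64(0.252), np.float64(0.083)), (np.float64(0.578), np.float64(0.249), np.float64(0.079)), (np.float64(0.575), np.float64(0.249), np.float64(0.08))] [169 167 163]
271 [(np.float64(0.579), np.float64(0.253), np.float64(0.08)), (np.float64(0.577), np.float64(0.251), np.float64(0.078)), (np.float64(0.575), np.float64(0.25), np.float64(0.079))] [170 168 164]
```

Request:
apply_moves(claw=[-1,-1,-1,-1,-1], travel=[[0,0,0.0015],[0,0,0.003],[0,0,0.0045],[0,0,0.0045],[0,0,0.0045]], turn=[[0,0,0],[0,0,0],[0,0,0],[0,0,0],[0,0,0]])

```text
t: 4.67
tcp_pos: [0.582, 0.2393, 0.179]
tool_rot: [0.765, 0.644, -0.001, -0.001]
force: [-6.4, 2.3, 1.1]
finger_gap: 0.272
gripper_force: 31.4
```

Request:
apply_moves(claw=[-1,-1,-1,-1,-1], travel=[[0,0,0.001],[0,0,0.002],[0,0,0.003],[0,0,0.003],[0,0,0.003]], turn=[[0,0,0],[0,0,0],[0,0,0],[0,0,0],[0,0,0]])

```text
t: 5.08
tcp_pos: [0.582, 0.2392, 0.1769]
tool_rot: [0.765, 0.644, -0.001, -0.001]
force: [-7.4, 2.3, 3.0]
finger_gap: 0.27
gripper_force: 31.5
```

Run:
```python
from h import *
go([.5835,.241,.175],-9.6)
b=snap('wrist','w3');P=pts(b).reshape(-1,3);c=b['pixels'].reshape(-1,3).astype(int);r,g,bb=c.T;z=P[:,2]
k=(np.hypot(P[:,0]-.5835,P[:,1]-.241)<.009)&(z>.19)&(z<.26)&(r-bb>60);print(k.sum(),np.median(z[k]))
G=(np.hypot(P[:,0]-.5835,P[:,1]-.241)<.07)&(z>.05)&(z<.12)&(g-r>25)&(g-bb>15);print(np.median(z[G]))
```

```text
t 5.08 tcp [0.582  0.2392 0.1769] gap 0.27 F [-7.37  2.35  2.97] grip 31.503439843654633
travel [0.0025 0.0014 0.0024] turn [-0.0013  0.0001 -0.0012]
1340 0.2041040277182372
0.07862305630965236
```

Request:
apply_moves(claw=[-1,-1,-1,-1,-1], travel=[[0,0,0.0015],[0,0,0.003],[0,0,0.0045],[0,0,0.0045],[0,0,0.0045]], turn=[[0,0,0],[0,0,0],[0,0,0],[0,0,0],[0,0,0]])

```text
t: 5.55
tcp_pos: [0.582, 0.2393, 0.1734]
tool_rot: [0.765, 0.644, -0.001, -0.001]
force: [-7.0, 1.9, 3.1]
finger_gap: 0.275
gripper_force: 31.6
```

```bash
cat >> h.py <<'E'
def chk(f):
    b=snap('wrist',f);P=pts(b).reshape(-1,3);c=b['pixels'].reshape(-1,3).astype(int);r,g,bb=c.T;z=P[:,2]
    k=(np.hypot(P[:,0]-.5835,P[:,1]-.241)<.009)&(z>.19)&(z<.26)&(r-bb>60);print('knob',k.sum(),np.median(z[k]))
    G=(np.hypot(P[:,0]-.5835,P[:,1]-.241)<.07)&(z>.05)&(z<.12)&(g-r>25)&(g-bb>15);print('board',np.median(z[G]))
E
python3 - <<'E'
from h import *
go([.5835,.241,.175],-9.6);chk('w4')
b=snap('side','s4')
cv2.imwrite('pics/c4.png',cv2.resize(b['pixels'][225:295,225:325],None,fx=8,fy=8,interpolation=2)[:,:,::-1])
E
```

```text
t 5.55 tcp [0.582  0.2393 0.1734] gap 0.275 F [-7.05  1.95  3.05] grip 31.580916345119476
travel [ 0.0025  0.0014 -0.002 ] turn [-0.0012  0.0001 -0.0011]
knob 1352 0.20057141403051107
board 0.0786491156467216
```

View pics/c4.png

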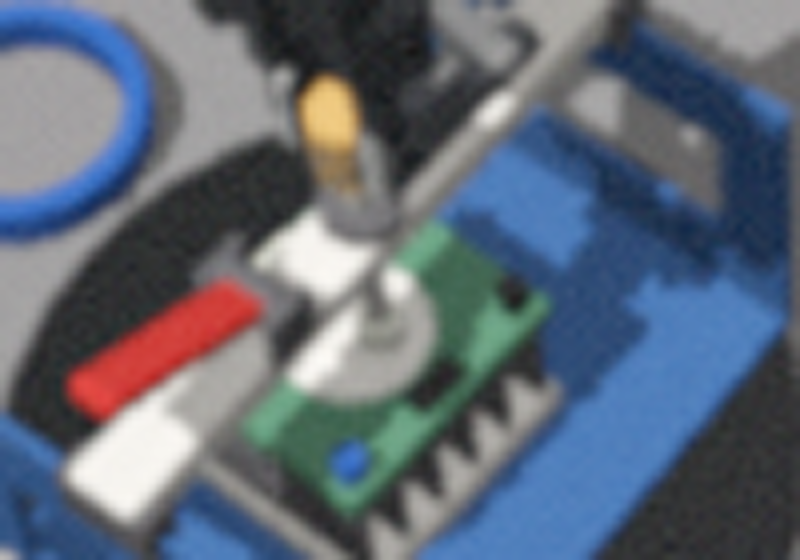

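The foot sits on the disc, near (380,330) in the crop, with about 4 mm of spring compression. Next I'll release it.

Request:
apply_moves(claw=[-0.4,-0.3,0.2,0.5,0.5], travel=[[0,0,0],[0,0,0],[0,0,0],[0,0,0],[0,0,0]], turn=[[0,0,0],[0,0,0],[0,0,0],[0,0,0],[0,0,0]])

```text
t: 6.07
tcp_pos: [0.5854, 0.2386, 0.1735]
tool_rot: [0.765, 0.644, 0.001, 0.001]
force: [-0.2, 0.3, -0.5]
finger_gap: 0.742
gripper_force: 0.0
```

Run:
```python
from h import *
go([.582,.2393,.29],-9.6);chk('w5')
```

```text
t 6.07 tcp [0.5854 0.2386 0.1735] gap 0.742 F [-0.24  0.3  -0.52] grip 0.0
travel [ 0.0003 -0.0039 -0.1456] turn [ 0.0009 -0.0002 -0.0013]
knob 1346 0.2006478852360445
board 0.07863969899208338
```

The knob did not move when released. Next I'll rise, move over the lever and close the fingers.

Request:
apply_moves(claw=[0.5,0.5,0.5,0.5,0.5], travel=[[0,0,-0.03],[0,0,-0.07],[0,0,-0.11],[0,0,-0.11],[0,0,-0.11]], turn=[[0,0,0],[0,0,0],[0,0,0],[0,0,0],[0,0,0]])

```text
t: 6.53
tcp_pos: [0.5858, 0.239, 0.2637]
tool_rot: [0.765, 0.644, 0.003, 0.002]
force: [-0.8, 0.6, -0.9]
finger_gap: 0.75
gripper_force: 0.0
```

Run:
```python
from h import *
go([.5997,.3376,.26],-9.6);chk('w6')
b=np.load('pics/w6.npz');P=pts(b).reshape(-1,3);r,g,bb=b['pixels'].reshape(-1,3).astype(int).T
m=(r-g>90)&(r-bb>90)&(P[:,2]>.155)&(P[:,2]<.21)&(abs(P[:,0]-.596)<.03);q=P[m]
o=np.argsort(q[:,1]);n=len(o)//20;print(m.sum(),q.mean(0),q[o[:n]].mean(0),q[o[-n:]].mean(0))
```

```text
t 6.53 tcp [0.5858 0.239  0.2637] gap 0.75 F [-0.83  0.65 -0.87] grip 0.0
travel [ 0.1244 -0.004   0.0049] turn [ 0.002  -0.0007 -0.0012]
knob 501 0.20063518197653007
board 0.07862404711979747
1940 [0.59650403 0.32105815 0.18026585] [0.59210283 0.29149208 0.16732133] [0.59995971 0.3461893  0.18990524]
```

Request:
apply_moves(claw=[0,-0.5,-1,-1,-1], travel=[[0.05,-0.004,0],[0.1,-0.004,0],[0.125,-0.004,0],[0.125,-0.004,0],[0.125,-0.004,0]], turn=[[0,0,0],[0,0,0],[0,0,0],[0,0,0],[0,0,0]])

```text
t: 7.0
tcp_pos: [0.5967, 0.3383, 0.2584]
tool_rot: [0.764, 0.645, -0.002, -0.0]
force: [0.2, -0.1, 0.0]
finger_gap: 0.04
gripper_force: 0.0
```

Request:
apply_moves(claw=[-1,-1,-1,-1,-1], travel=[[0,0,0.02],[0,0,0.04],[0,0,0.05],[0,0,0.05],[0,0,0.05]], turn=[[0,0,0],[0,0,0],[0,0,0],[0,0,0],[0,0,0]])

```text
t: 7.42
tcp_pos: [0.5975, 0.3367, 0.22]
tool_rot: [0.765, 0.644, -0.001, -0.0]
force: [-0.0, -0.4, 0.6]
finger_gap: 0.001
gripper_force: 0.0
```

Run:
```python
from h import *
go([.599,.338,.166],-9.6)
```

```text
t 7.42 tcp [0.5975 0.3367 0.22  ] gap 0.001 F [-0.05 -0.38  0.58] grip 0.0
travel [0.002  0.0017 0.0675] turn [-0.0006  0.0005 -0.0016]
```

Clear of the knob with the fingers shut. Next I'll press down slowly.

Request:
apply_moves(claw=[-1,-1,-1,-1,-1], travel=[[0.002,0.0015,0.01],[0.002,0.0015,0.02],[0.002,0.0015,0.03],[0.002,0.0015,0.04],[0.002,0.0015,0.05]], turn=[[0,0,0],[0,0,0],[0,0,0],[0,0,0],[0,0,0]])

```text
t: 7.83
tcp_pos: [0.5994, 0.3395, 0.1803]
tool_rot: [0.765, 0.644, 0.0, -0.0]
force: [-0.2, -0.2, 1.2]
finger_gap: 0.002
gripper_force: 0.5
```

Request:
apply_moves(claw=[-1,-1,-1,-1,-1], travel=[[0,0,0.005],[0,0,0.01],[0,0,0.015],[0,0,0.0175],[0,0,0.0175]], turn=[[0,0,0],[0,0,0],[0,0,0],[0,0,0],[0,0,0]])

```text
t: 8.25
tcp_pos: [0.5991, 0.3391, 0.1664]
tool_rot: [0.765, 0.644, -0.0, -0.0]
force: [-0.4, 0.5, -0.5]
finger_gap: -0.0
gripper_force: 0.0
```

Request:
apply_moves(claw=[-1,-1,-1,-1], travel=[[0,0,0.001],[0,0,0.002],[0,0,0.003],[0,0,0.003]], turn=[[0,0,0],[0,0,0],[0,0,0],[0,0,0]])

```text
t: 8.58
tcp_pos: [0.5993, 0.3392, 0.1646]
tool_rot: [0.765, 0.644, 0.0, 0.0]
force: [0.5, 1.0, 0.4]
finger_gap: 0.002
gripper_force: 0.1
```

No stop contact yet, so I'll keep going in small steps.

Request:
apply_moves(claw=[-1,-1,-1,-1], travel=[[0,0,0.001],[0,0,0.002],[0,0,0.002],[0,0,0.002]], turn=[[0,0,0],[0,0,0],[0,0,0],[0,0,0]])

```text
t: 8.92
tcp_pos: [0.5994, 0.3393, 0.1638]
tool_rot: [0.765, 0.644, 0.0, 0.0]
force: [-0.8, -1.5, 4.9]
finger_gap: -0.0
gripper_force: 2.7
```

Request:
apply_moves(claw=[-1,-1,-1,-1], travel=[[0,0,0.001],[0,0,0.002],[0,0,0.002],[0,0,0.002]], turn=[[0,0,0],[0,0,0],[0,0,0],[0,0,0]])

```text
t: 9.25
tcp_pos: [0.5995, 0.3393, 0.1635]
tool_rot: [0.765, 0.644, 0.001, 0.0]
force: [-2.8, -1.8, 9.8]
finger_gap: 0.0
gripper_force: 5.0
```

The force is rising at z = 0.1637, so the lever is flat against its stop. Next I'll retreat straight up and check.

Request:
apply_moves(claw=[-1,-1,-1,-1,-1], travel=[[0,0,-0.02],[0,0,-0.06],[0,0,-0.1],[0,0,-0.14],[-0.1,0,-0.16]], turn=[[0,0,0],[0,0,0],[0,0,0],[0,0,0],[0,0,0]])

```text
t: 9.67
tcp_pos: [0.5961, 0.3053, 0.2874]
tool_rot: [0.763, 0.646, 0.008, 0.001]
force: [1.9, -0.5, 1.1]
finger_gap: -0.001
gripper_force: 0.0
```

Request:
apply_moves(claw=[-1,-1,-1,-1,-1], travel=[[-0.07,0,0],[-0.14,0,0],[-0.14,0,0],[-0.14,0,0],[-0.14,0,0]], turn=[[0,0,0],[0,0,0],[0,0,0],[0,0,0],[0,0,0]])

```text
t: 10.08
tcp_pos: [0.5732, 0.1871, 0.2815]
tool_rot: [0.766, 0.643, 0.0, -0.0]
force: [0.0, -0.2, 0.1]
finger_gap: 0.004
gripper_force: 0.0
```

Run:
```python
from h import *
go([.5997,.3376,.26],-9.6);chk('w9')
b=np.load('pics/w9.npz');P=pts(b).reshape(-1,3);r,g,bb=b['pixels'].reshape(-1,3).astype(int).T
m=(r-g>90)&(r-bb>90)&(P[:,2]>.145)&(P[:,2]<.21)&(abs(P[:,0]-.596)<.03);q=P[m]
o=np.argsort(q[:,1]);n=len(o)//20;print(m.sum(),q.mean(0),q[o[:n]].mean(0),q[o[-n:]].mean(0),np.degrees(np.arctan(np.polyfit(q[:,1],q[:,2],1)[0])))
a=snap('side','s9')['pixels'][205:330,210:335];cv2.imwrite('pics/c9.png',cv2.resize(a,None,fx=4.8,fy=4.8,interpolation=2)[:,:,::-1])
```

```text
t 10.08 tcp [0.5732 0.1871 0.2815] gap 0.004 F [ 0.03 -0.22  0.13] grip 0.0
travel [ 1.91e-01 -1.00e-04  2.69e-02] turn [-0.     -0.0001 -0.0022]
knob 531 0.20054201173629918
board 0.07855931549330691
1239 [0.59539392 0.31321749 0.16411258] [0.59342459 0.29312334 0.16440938] [0.59649523 0.33219912 0.1640392 ] -1.4194151515036477
```

View pics/c9.png

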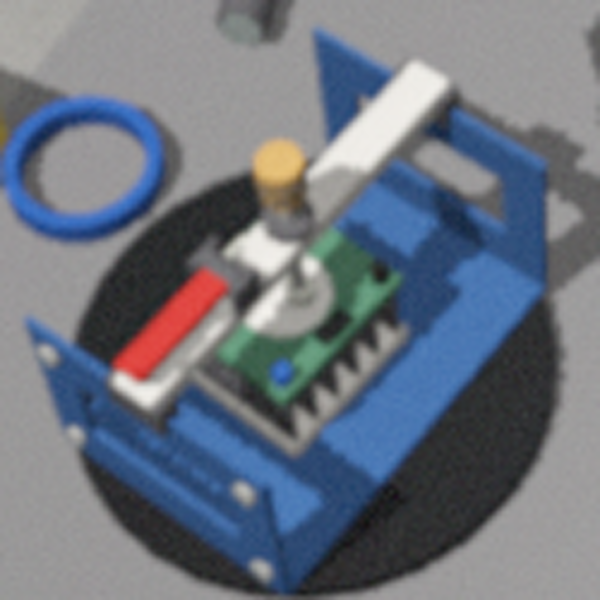

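The lever lies flat, with its top measured at 0.164. The foot sits on the disc at about (302,290), the knob height is unchanged, and the robot is clear.

```bash
python3 -c "
from station import manip
print(manip.sign_off())"
```

```text
the job is handed in; nothing more can be done
None
```

I lowered the probe on the green-board gauge until its foot rested on the module, pressed the red lock lever flat against its stop, left the other gauge alone, and handed the job in at about 10 s; sign-off returned no verdict.

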